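Dispense the thick battery

ROBOT

A 7-joint arm with a two-finger parallel gripper is mounted at the origin on the work surface; the furniture and walls round the work are solid. World frame = base frame: x ahead of the robot, y to its left, z up, the work surface at z = 0. Lengths are in m, angles in degrees, forces in N, time in s.
With the tool pointing down it reaches from about 0.425 to 1.025 m from the base axis. Payload 9.4 kg.
Tool frame: the origin (TCP) lies between the finger pads, 19 mm behind the fingertips; this is the grasp point; z points along the fingers, y is the line along which they close (so a half turn about z gives the same grasp; the last joint's range is limited). The gripper opens to 93 mm and grips with 3 to 60 N. Pads are 15 mm wide; open, the fingers measure 128 mm over their backs; the gripper's body (75 mm by 188 mm) begins 65 mm behind the grasp point.
Start: joints at [-69.826, 34.337, -0.143, 91.639, 0.103, 54.024, -4.572], TCP at [0.301, 0.659, 0.237] pointing down, gripper open.
Joint ranges: [-147.43, 147.43], [-19.82, 112.94], [-74.19, 73.91], [6.32, 146.72], [-59.91, 239.91], [6.04, 106.73], [-150.56, 150.56]. Speed limits (degrees/s): [127.2, 127.2, 172.46, 172.46, 180, 180, 180].

INTERFACE

Orientations are given as [roll, pitch, yaw] about the fixed x, y, z axes, in that order (R = Rz(yaw) Ry(pitch) Rx(roll)).
In Python, from station import robot, vision gives the robot as it stands.
- The arm moves only by the tool servo_tool, never from a script. Its argument "deltas" is a list of rows, each a list of 3 entries, a list of its own where there are three numbers: the opening, from -1 (shut) to 1 (fully open), then the shift along the world's x, y, z in mm, then the turn about the world's z in degrees. In form: [[claw, [tx, ty, tz], turn], ...]. A call has 1 to 5 rows; each row is the pose to reach, as a shift and turn from the pose commanded when the call began; what a row does not reach only later rows make up. A row lasts 1/12 s, in which the tool goes at most 41.7 mm and 7.16 degrees, less where a joint would pass 70% of its speed; a pose out of reach is approached as far as the arm can. A call with a gripper value outside its range is refused whole. The fingers move at their own pace and stop on an object; the grip force is fixed at half the most. Time passes only in rows, so rows that repeat a pose let the fingers close. It gives the time, the measured TCP pose, the force, the opening and the grip force at its end, in the units of the state.
- robot.sense(): the state, without advancing time (a new reading comes with each control period).
- vision.grab_frame(name): name is "scene" or "top" or "wrist"; returns a dict with "color" (420x560x3 uint8, blue, green, red), "z_map" (420x560 float32, m along the optical axis (not along the pixel's ray), 0 where there is no reading), "mtx" (3x3 intrinsics, pixels), "dist" ([k1, k2, p1, p2, k3] as OpenCV has them; the pictures are not rectified), "R" (3x3) and "t" (3): a world point X has camera coordinates R X + t; the wrist camera has in their place "T_tool_cam" (4x4, takes a point from camera to tool coordinates, whose origin is the TCP and whose axes are the flange's). Camera axes: x right, y down, z forward; pixel columns grow to the right and rows downward; lengths in m; the calibration is good to about 2 mm. A picture is of the moment at which its call begins: read the wrist's pose just before it.
- robot.finish_job(): hands the job in; it is judged then, once.
The state is a dict: "clock": time; "joint_positions": joint angles; "joint_velocities": joint speeds; "joint_torque": joint torques, N m; "position": TCP position; "ee_rot": TCP orientation; "contact_force": force on the tool from outside, world axes, zero at the start; "ft_torque": the same for the moment, N m; "width": finger opening in m; "gripper_force": force on a finger pad.
Only numpy, scipy, OpenCV 4.12 (cv2) and the standard library are available. Lean on these libraries where they do the work, as an engineer would, in place of code of your own. Each camera call takes 0.05 s, during which the arm holds its last target. There are 200 camera calls.

TASK

Let the thick battery out of its dispenser: with the fingertips press down the black pad at the far end of that dispenser's lever, so that the gate at the other end lifts, and keep it down until the battery has rolled into the tray. Then let go of the pad so that the gate shuts again. Do not touch, pick up or carry either battery, leave the dispenser with the thin battery unpressed, and do not disturb the things on the desk.

Things in the scene. Friction and masses are not known exactly. Their poses are not given: they have to be found in the camera images.
- thick_unit: Fixed white dispenser with the thick battery: 270 x 70 mm, 98 mm high (axle posts). Origin: underside centre; x from the tray (-x end, roughly robot side) to the lever's pad (+x end). Chute at x -60 to +44 mm slopes down to the tray; lever axle along y at x +35, z 88 mm; gate at x -45 mm. Both dispensers look alike except for the battery, swap places and are turned up to 0.45 rad.
- thin_unit: Fixed white dispenser with the thin battery: 270 x 70 mm, 98 mm high (axle posts). Origin: underside centre; x from the tray (-x end, roughly robot side) to the lever's pad (+x end). Chute at x -60 to +44 mm slopes down to the tray; lever axle along y at x +35, z 88 mm; gate at x -45 mm. Both dispensers look alike except for the battery, swap places and are turned up to 0.45 rad.
- thick_pad_top (a point): Top centre of the thick battery's pressing pad: flat black rubber, 36 mm (along the lever) x 32 x 6 mm, on the lever's +x end, 70 mm from the axle. 97 mm above the desk at rest, sinks about 29 mm when fully down; the pad tilts with the lever and has nothing beneath it. Axes as the dispenser's at rest.
- thin_pad_top (a point): Top centre of the thin battery's pressing pad: flat black rubber, 36 mm (along the lever) x 32 x 6 mm, on the lever's +x end, 70 mm from the axle. 97 mm above the desk at rest, sinks about 29 mm when fully down; the pad tilts with the lever and has nothing beneath it. Axes as the dispenser's at rest.
- thick_gate (a point): Centre of the lower edge of the thick battery's aluminium gate, a plate 46 mm wide, 18 mm high, 3 mm thick on a 14 mm stem under the lever's near end, 80 mm from the axle towards the tray. 25 mm above the desk when shut, rises about 38 mm when fully open.
- thick_lever (a joint): Lever of the thick battery's dispenser, rad: 0 at rest (gate shut), grows as the pad is pressed, stop at 0.42. A spring shuts it when released; pressing the pad's centre takes about 2 N at first, 4 to 6 N at the stop. The battery passes under the gate from about 0.3.
- thin_lever (a joint): Lever of the thin battery's dispenser, rad: 0 at rest (gate shut), grows as the pad is pressed, stop at 0.42. A spring shuts it when released; pressing the pad's centre takes about 2 N at first, 4 to 6 N at the stop.
- thick_tray (a point): Point in the tray (70 x 58 mm, floor 10 mm and walls 30 mm high) of the thick battery's dispenser (its x -115 mm, 22 mm above the desk), about where the battery's centre comes to rest against the lip (x -117 mm).
- thick_cell: The thick battery: black cylinder with a copper-coloured band and steel ends, 26 mm in diameter, 49 mm long, about 65 g; loose, lies across the chute behind the gate and can roll. Origin at its centre, y along its axis (the other axes turn as it rolls).
- thin_cell: The thin battery: black cylinder with a copper-coloured band and steel ends, 14.5 mm in diameter, 49 mm long, about 24 g; loose, lies across the chute behind the gate and can roll. Origin at its centre, y along its axis (the other axes turn as it rolls).
- handset: Loose grey cordless handset lying on the desk, 148 x 46 x 25 mm, beyond the dispensers; bystander. Origin: centre of the underside.
- stapler: Loose black desk stapler, 131 x 38 x 43 mm, beyond the dispensers; bystander. Origin: centre of the underside.
- eraser: Loose eraser in a card sleeve, 20 x 45 x 11 mm, beyond the dispensers; bystander. Origin: centre of the underside.
- pen: Loose black pen, 10 x 142 x 10 mm, beyond the dispensers; bystander. Origin: centre of the underside.
Mind the look-alikes: they are no part of the job. What is shaped like the thick_cell but brown, green or red is not meant.

How it is judged (in metres and radians):
On the way, in this order (a step that is already met when the one before it is completed fails the run):
1. the fingers press the thick battery's pad down and its gate rises (lever past 0.15 rad with the TCP within 80 mm of the pad) (value of joint thick_lever above 0.15 rad and contact force between the fingers and thick_unit above 0.3 N and distance between the grasp point and thick_pad_top below 0.08 m), for 0.04 s.
2. the thick battery has rolled into the tray while the fingers still hold the pad down (x of thick_cell in the frame of thick_unit below -0.075 m and z of thick_cell in the frame of thick_unit below 0.04 m and value of joint thick_lever above 0.1 rad and contact force between the fingers and thick_unit above 0.3 N), for 0.02 s.
At the end, for the whole second after the job is handed in: The thick battery lies still (under 0.03 m/s) in the tray of its own dispenser (centre at x -130 to -95 mm, y within 30 mm, z under 35 mm in the dispenser's frame); both levers are back at rest (under 0.04 rad); the thin battery is still in its chute behind its gate (x of thick_cell in the frame of thick_unit between -0.13 and -0.095 m and y of thick_cell in the frame of thick_unit between -0.03 and 0.03 m and z of thick_cell in the frame of thick_unit below 0.035 m and linear speed of thick_cell below 0.03 m/s and value of joint each of thick_lever, thin_lever below 0.04 rad and x of thin_cell in the frame of thin_unit between -0.045 and 0.045 m and z of thin_cell in the frame of thin_unit below 0.06 m); the robot touches nothing.
It fails at once if the robot touches either battery (contact force between the arm and thick_cell above 0.3 N or contact force between the arm and thin_cell above 0.3 N).
It fails at once if the robot reaches in at the gate instead of the pad (distance between the grasp point and thick_gate below 0.05 m).
It fails at once if a battery is lifted out of its dispenser (height (world z) of any of thick_cell, thin_cell above 0.075 m).
It fails at once if the thin battery's lever is pressed (value of joint thin_lever above 0.08 rad).
It fails at once if the handset, stapler, eraser or pen is moved by over 20 mm (distance of any of handset, stapler, eraser, pen from where it was at the start of the episode above 0.02 m).
It also fails if it takes over 40 s, if anything falls off the work surface, if the arm or the gripper's body presses on something with over 40 N, if the wrist force passes 120 N, or if a joint passes its speed limit or range.

## Working session

There is one attempt and no reset: what is moved stays moved. The work goes in short steps, Python scripts to look and compute and a tool call to move; the robot and the scene stay as the last step left them, time stands still between calls to the robot, and variables do not carry over. Pictures are saved under pics/ and viewed, at most 10 in all, crops included, and the job is handed in when it is done.

Besides the shell and the picture viewer there is one more tool, called as name(argument=value, ...) on one line, values as JSON. servo_tool: Moves the arm, as the interface text tells. Its arguments: {"type":"object","properties":{"deltas":{"type":"array"}},"required":["deltas"]}

```bash
mkdir -p pics; python3 - <<'E'
from station import robot, vision
import cv2,numpy as np
s=robot.sense();print(s)
for n in("top","scene"):
    f=vision.grab_frame(n);cv2.imwrite(f"pics/{n}0.png",f["color"]);np.savez(f"{n}0.npz",**f)
    print(n,f["mtx"],f["dist"],f["R"],f["t"])
E
```

```text
{'clock': 0.0, 'joint_positions': array([-69.82699488,  34.38557732,  -0.14410725,  91.68136746,
         0.10274644,  54.02548076,  -4.57328922]), 'joint_velocities': array([ 0.0600058 , -0.10554677, -0.00906759,  0.06790814, -0.00319062,
       -0.02546191,  0.02573625]), 'joint_torque': array([-1.10603840e-03, -7.65062785e+01,  1.49682585e+00, -2.52342778e+01,
       -5.24132210e-02,  1.69453130e-02,  1.98638895e-04]), 'position': array([0.30126221, 0.65891954, 0.23654428]), 'ee_rot': array([-1.79908128e+02,  9.02134455e-03,  1.55433127e+02]), 'contact_force': array([ 0.60363939, -0.58563248, -0.02383782]), 'ft_torque': array([-0.04084198, -0.05288545, -0.01466799]), 'gripper_force': 0.0, 'width': 0.092842289885011}
top [[451.50448549   0.         278.13117508]
 [  0.         451.50448549 209.26719181]
 [  0.           0.           1.        ]] [0.01987621 0.         0.         0.         0.        ] [[-1.49907754e-02 -9.99886278e-01 -1.64522850e-03]
 [-9.91343506e-01  1.50773017e-02 -1.30425184e-01]
 [ 1.30435158e-01 -3.24188054e-04 -9.91456789e-01]] [-0.03534182  0.55085822  1.00541714]
scene [[480.38840691   0.         282.4105807 ]
 [  0.         480.38840691 206.34205231]
 [  0.           0.           1.        ]] [-0.08582225  0.          0.          0.          0.        ] [[ 0.84230774 -0.53876805 -0.01570517]
 [-0.24143198 -0.3510821  -0.90468335]
 [ 0.48190068  0.76581352 -0.42579501]] [-0.4954668   0.18995417  0.91312531]
```

View pics/top0.png

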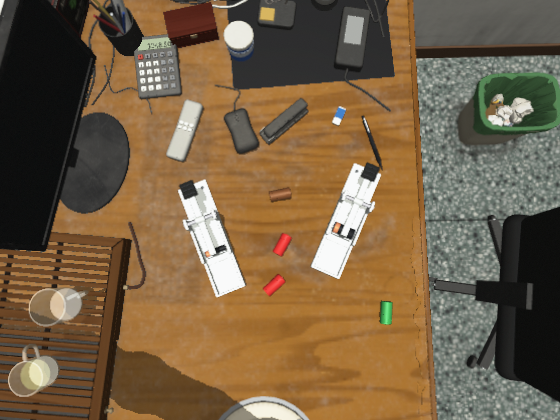

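View pics/scene0.png

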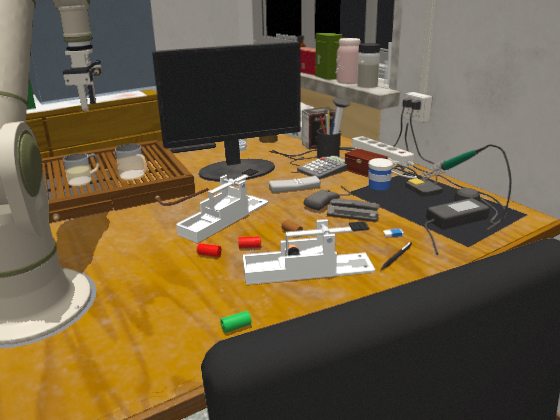

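The top view shows two white dispensers, with pads at about (188,189) on the left and (370,172) on the right. The coloured decoys lie between and beside them. I'll zoom in on the batteries and measure the pads.

```bash
cat >h.py <<'E'
import numpy as np,cv2
def load(n): return dict(np.load(n))
def ray(f,uv,z):
    p=cv2.undistortPoints(np.array([[uv]],float),f["mtx"],f["dist"])[0,0]
    R,t=f["R"],f["t"];c=-R.T@t;d=R.T@np.array([*p,1]);return c+d*(z-c[2])/d[2]
def proj(f,X): return cv2.projectPoints(np.array(X,float).reshape(-1,3),cv2.Rodrigues(f["R"])[0],f["t"],f["mtx"],f["dist"])[0].reshape(-1,2)
def cloud(f):
    z=f["z_map"];h,w=z.shape;v,u=np.mgrid[:h,:w]
    p=cv2.undistortPoints(np.stack([u,v],-1).reshape(-1,1,2).astype(float),f["mtx"],f["dist"]).reshape(h,w,2)
    return (np.dstack([p*z[...,None],z])-f["t"])@f["R"]
E
python3 - <<'E'
from h import *
f=load("top0.npz");s=load("scene0.npz")
a=f["color"]
L=cv2.resize(a[170:300,165:255],None,fx=4.4,fy=4.4,interpolation=cv2.INTER_CUBIC)
R=cv2.resize(a[155:285,300:390],None,fx=4.4,fy=4.4,interpolation=cv2.INTER_CUBIC)
cv2.imwrite("pics/zoom.png",np.hstack([L,R]))
P=cloud(f);hsv=cv2.cvtColor(a,cv2.COLOR_BGR2HSV)
for nm,(u0,v0,u1,v1) in dict(left=(165,170,255,300),right=(300,155,390,285)).items():
    w=((hsv[...,1]<40)&(hsv[...,2]>130)).astype(np.uint8);m=np.zeros_like(w);m[v0:v1,u0:u1]=w[v0:v1,u0:u1]
    k=(m>0)&(f["z_map"]>0)&(P[...,2]>.004)
    q=P[k];r=cv2.minAreaRect(q[:,:2].astype(np.float32)*1000);print(nm,"white rect",r,q[:,2].max())
    b=np.zeros_like(w);pv=v0+45;b[v0:pv,u0:u1]=(a[v0:pv,u0:u1].max(2)<60)
    n,l,st,c=cv2.connectedComponentsWithStats(b)
    for i in range(1,n):
        if st[i,4]>60:
            kk=l==i;print(" dark",st[i],c[i],"ray",ray(f,c[i],.097).round(4),"depth",np.median(P[kk],0).round(4))
E
```

```text
left white rect ((491.0448303222656, 118.00271606445312), (271.1650695800781, 79.84407806396484), 20.154937744140625) 0.10337035646564474
 dark [180 181  17  18 192] [187.94791667 189.234375  ] ray [0.5893 0.1525 0.097 ] depth [0.5894 0.152  0.0982]
right white rect ((526.3907470703125, -203.13401794433594), (72.65034484863281, 269.8946228027344), 66.26203155517578) 0.10320360142027135
 dark [361 163  18  18 198] [369.85353535 171.51010101] ray [ 0.6226 -0.2459  0.097 ] depth [ 0.6224 -0.2455  0.0988]
```

View pics/zoom.png

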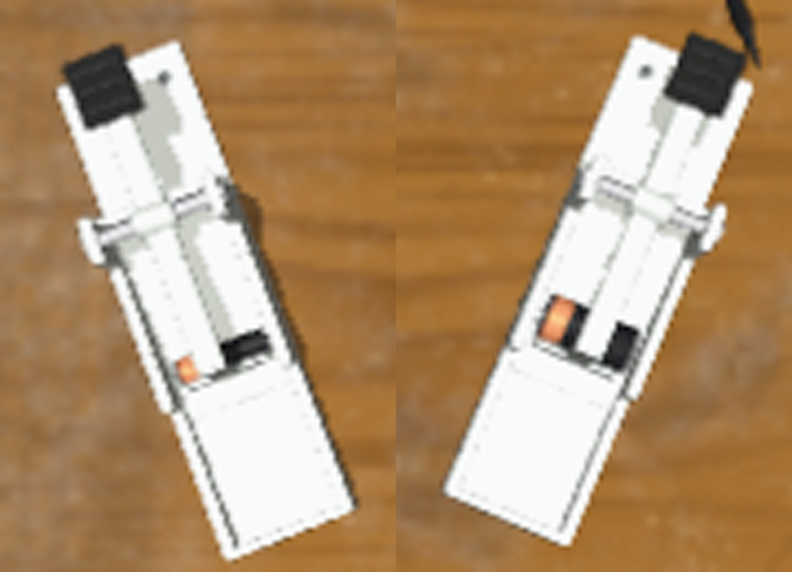

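The right unit holds the thick battery: its wide copper and black cylinder fills the gap behind the gate, while the left one is narrow. The thick pad is at about (0.6225, -0.246, 0.098), unit yaw is about -24°, and the tool is already aligned across the lever. Next I'll check the path for obstacles.

```bash
python3 - <<'E'
from h import *
for n in("top0","scene0"):
    f=load(n+".npz");P=cloud(f);P=P[f["z_map"]>0]
    a=np.array([.301,.659]);b=np.array([.622,-.246]);L=np.linalg.norm(b-a);d=(b-a)/L;nn=np.array([-d[1],d[0]])
    s=(P[:,:2]-a)@d;o=(P[:,:2]-a)@nn
    for s0 in np.arange(-.1,1.1,.1):
        k=(s>s0)&(s<s0+.1)&(P[:,2]<.8)
        print(n,s0.round(1),[(round(x,2),round(float(P[k&(o>x)&(o<x+.1),2].max(initial=-1)),2)) for x in np.arange(-.2,.3,.1)])
f=load("scene0.npz");print(proj(f,[.6225,-.246,.098]))
E
```

```text
top0 -0.1 [(np.float64(-0.2), -1.0), (np.float64(-0.1), -1.0), (np.float64(0.0), -1.0), (np.float64(0.1), -1.0), (np.float64(0.2), -1.0)]
top0 0.0 [(np.float64(-0.2), 0.06), (np.float64(-0.1), 0.06), (np.float64(0.0), 0.05), (np.float64(0.1), 0.0), (np.float64(0.2), -1.0)]
top0 0.1 [(np.float64(-0.2), 0.13), (np.float64(-0.1), 0.14), (np.float64(0.0), 0.06), (np.float64(0.1), 0.06), (np.float64(0.2), -1.0)]
top0 0.2 [(np.float64(-0.2), 0.06), (np.float64(-0.1), 0.14), (np.float64(0.0), 0.27), (np.float64(0.1), 0.3), (np.float64(0.2), 0.02)]
top0 0.3 [(np.float64(-0.2), 0.06), (np.float64(-0.1), 0.11), (np.float64(0.0), 0.06), (np.float64(0.1), 0.32), (np.float64(0.2), 0.37)]
top0 0.4 [(np.float64(-0.2), 0.01), (np.float64(-0.1), 0.01), (np.float64(0.0), 0.01), (np.float64(0.1), 0.02), (np.float64(0.2), 0.02)]
top0 0.5 [(np.float64(-0.2), 0.04), (np.float64(-0.1), 0.1), (np.float64(0.0), 0.1), (np.float64(0.1), 0.1), (np.float64(0.2), 0.03)]
top0 0.6 [(np.float64(-0.2), 0.04), (np.float64(-0.1), 0.06), (np.float64(0.0), 0.1), (np.float64(0.1), 0.01), (np.float64(0.2), 0.03)]
top0 0.7 
[... 1797 characters left out ...]
loat64(-0.2), 0.03), (np.float64(-0.1), 0.03), (np.float64(0.0), 0.03), (np.float64(0.1), 0.04), (np.float64(0.2), 0.04)]
scene0 0.8 [(np.float64(-0.2), 0.09), (np.float64(-0.1), 0.1), (np.float64(0.0), 0.0), (np.float64(0.1), 0.05), (np.float64(0.2), 0.05)]
scene0 0.9 [(np.float64(-0.2), 0.06), (np.float64(-0.1), 0.1), (np.float64(0.0), 0.1), (np.float64(0.1), 0.01), (np.float64(0.2), 0.04)]
scene0 1.0 [(np.float64(-0.2), 0.0), (np.float64(-0.1), 0.01), (np.float64(0.0), 0.01), (np.float64(0.1), 0.01), (np.float64(0.2), 0.04)]
scene0 1.1 [(np.float64(-0.2), -1.0), (np.float64(-0.1), -1.0), (np.float64(0.0), 0.0), (np.float64(0.1), 0.0), (np.float64(0.2), 0.01)]
[[360.3509986  224.56108222]]
```

```bash
python3 - <<'E'
from h import *
f=load("scene0.npz");P=cloud(f);P=P[f["z_map"]>0]
g=load("top0.npz");Q=cloud(g);Q=Q[g["z_map"]>0];P=np.vstack([P,Q])
P=P[(P[:,2]>.16)&(P[:,2]<.7)&(P[:,0]>.05)]
r=np.hypot(P[:,0],P[:,1]);az=np.degrees(np.arctan2(P[:,1],P[:,0]))
for a in range(-60,95,5):
    k=(az>=a)&(az<a+5)
    if k.sum()>5:
        i=np.argsort(r[k])[5];print(a,"r",r[k][i].round(3),P[k][i].round(3))
E
```

```text
-60 r 0.741 [ 0.373 -0.64   0.284]
-55 r 0.082 [ 0.051 -0.064  0.311]
-50 r 0.073 [ 0.051 -0.052  0.213]
-45 r 0.07 [ 0.052 -0.046  0.34 ]
-40 r 0.068 [ 0.055 -0.04   0.34 ]
-35 r 0.065 [ 0.055 -0.034  0.356]
-30 r 0.066 [ 0.058 -0.03   0.353]
-25 r 0.065 [ 0.061 -0.024  0.225]
-20 r 0.065 [ 0.061 -0.022  0.355]
-15 r 0.067 [ 0.065 -0.016  0.355]
-10 r 0.066 [ 0.065 -0.01   0.355]
-5 r 0.052 [ 0.052 -0.003  0.356]
0 r 0.051 [0.051 0.001 0.373]
5 r 0.052 [0.052 0.006 0.382]
10 r 0.052 [0.051 0.011 0.4  ]
15 r 0.054 [0.051 0.015 0.408]
20 r 0.056 [0.052 0.02  0.417]
25 r 0.058 [0.051 0.027 0.426]
30 r 0.064 [0.055 0.032 0.437]
35 r 0.072 [0.057 0.043 0.457]
40 r 0.082 [0.061 0.055 0.474]
45 r 0.099 [0.068 0.071 0.504]
50 r 0.121 [0.077 0.094 0.541]
55 r 2.134 [1.079 1.841 0.416]
60 r 0.627 [0.276 0.562 0.342]
65 r 0.627 [0.238 0.58  0.345]
70 r 1.492 [0.388 1.441 0.339]
75 r 1.458 [0.289 1.429 0.498]
80 r 1.389 [0.198 1.374 0.177]
```

```bash
python3 - <<'E'
from h import *
P=np.vstack([cloud(f)[f["z_map"]>0] for f in map(load,("scene0.npz","top0.npz"))])
r=np.hypot(P[:,0],P[:,1]);az=np.degrees(np.arctan2(P[:,1],P[:,0]))
for a in range(15,80,5):
    k=(az>=a)&(az<a+5)&(P[:,2]>.11)&(P[:,2]<.7)&(r>.3)
    if k.sum()>3: i=np.argsort(r[k])[3];print(a,r[k][i].round(3),P[k][i].round(3),P[k,2][r[k]<r[k][i]+.1].max().round(3))
E
```

```text
15 1.003 [0.954 0.307 0.154] 0.211
20 0.887 [0.804 0.373 0.113] 0.393
25 0.8 [0.695 0.396 0.382] 0.393
30 0.728 [0.597 0.417 0.121] 0.389
35 0.677 [0.52  0.434 0.201] 0.389
40 0.521 [0.371 0.366 0.113] 0.122
45 0.512 [0.33  0.391 0.121] 0.141
50 0.507 [0.32  0.394 0.114] 0.141
55 2.13 [1.077 1.837 0.47 ] 0.486
60 0.476 [0.202 0.431 0.116] 0.13
65 0.472 [0.191 0.431 0.113] 0.131
70 0.504 [0.169 0.475 0.126] 0.127
75 1.455 [0.26  1.432 0.247] 0.53
```

servo_tool(deltas=[[-1, [-17, -36, 5], 0], [-1, [-34, -73, 10], 0], [-1, [-50, -109, 15], 0], [-1, [-67, -146, 20], 0], [-1, [-84, -182, 20], 0]])

```text
clock: 0.52
position: [0.2168, 0.4756, 0.2578]
ee_rot: [180.0, 0.0, 155.4]
contact_force: [-1.0, -0.4, 0.2]
width: 0.0643
gripper_force: 0.0
```

servo_tool(deltas=[[-1, [-5, -38, 0], 0], [-1, [10, -73, 0], 0], [-1, [37, -103, 0], 0], [-1, [69, -129, 0], 0], [-1, [101, -152, 0], 0]])

```text
clock: 0.93
position: [0.3188, 0.3234, 0.2577]
ee_rot: [180.0, 0.0, 155.5]
contact_force: [0.7, 1.6, -0.5]
width: 0.0308
gripper_force: 0.0
```

servo_tool(deltas=[[-1, [21, -34, 0], 0], [-1, [42, -68, 0], 0], [-1, [63, -102, 0], 0], [-1, [84, -136, 0], 0], [-1, [105, -170, 0], 0]])

```text
clock: 1.35
position: [0.424, 0.1535, 0.2574]
ee_rot: [180.0, 0.0, 155.4]
contact_force: [0.5, 0.6, 0.1]
width: 0.0012
gripper_force: 0.0
```

servo_tool(deltas=[[-1, [16, -36, 0], 0], [-1, [32, -72, 0], 0], [-1, [48, -108, 0], 0], [-1, [64, -144, 0], 0], [-1, [80, -180, 0], 0]])

```text
clock: 1.77
position: [0.5037, -0.0266, 0.2574]
ee_rot: [-180.0, -0.0, 155.4]
contact_force: [0.0, 1.4, 0.4]
width: 0.0006
gripper_force: 0.0
```

servo_tool(deltas=[[-1, [16, -36, 0], 0], [-1, [32, -72, 0], 0], [-1, [48, -108, 0], 0], [-1, [64, -144, 0], 0], [-1, [80, -180, 0], 0]])

```text
clock: 2.18
position: [0.5838, -0.2065, 0.2572]
ee_rot: [180.0, -0.0, 155.4]
contact_force: [0.7, 1.1, 0.7]
width: 0.0001
gripper_force: 0.0
```

servo_tool(deltas=[[-1, [19, -20, -10], 0], [-1, [38, -40, -30], 0.5], [-1, [38, -40, -65], 0.5], [-1, [38, -40, -75], 0.5], [-1, [38, -40, -75], 0.5]])

```text
clock: 2.6
position: [0.6193, -0.2436, 0.179]
ee_rot: [-180.0, -0.4, 155.9]
contact_force: [-0.6, 0.6, -0.3]
width: 0.0005
gripper_force: 0.0
```

```bash
python3 - <<'E'
from station import robot, vision
import cv2,numpy as np
from scipy.spatial.transform import Rotation as Ro
s=robot.sense();print(s["position"],s["ee_rot"],s["joint_positions"],s["clock"])
f=vision.grab_frame("wrist");np.savez("wrist1.npz",**f)
g=vision.grab_frame("scene")
cv2.imwrite("pics/w1.png",np.hstack([cv2.resize(f["color"],(400,300)),cv2.resize(g["color"][150:300,230:430],(400,300))]))
R=Ro.from_euler("xyz",s["ee_rot"],degrees=True).as_matrix()
T=f["T_tool_cam"];Rw=R@T[:3,:3];tw=R@T[:3,3]+s["position"]
f["R"]=Rw.T;f["t"]=-Rw.T@tw
from h import cloud
P=cloud(f);a=f["color"]
m=((a.max(2)<60)&(P[...,2]>.09)&(P[...,2]<.105)&(f["z_map"]>0)).astype(np.uint8)
n,l,st,c=cv2.connectedComponentsWithStats(m)
for i in range(1,n):
    if st[i,4]>100:
        q=P[l==i];print(st[i],cv2.minAreaRect((q[:,:2]*1000).astype(np.float32)),np.median(q,0))
E
```

```text
[ 0.61925836 -0.24359341  0.17897173] [-179.96623662   -0.39793011  155.93061228] [  9.79513525  34.29103474  10.54910386 103.0842441   -8.57681076
  43.80119281  90.7265391 ] 2.6
[262 221  42  18 418] ((627.0680541992188, -246.7845458984375), (29.111614227294922, 11.51272964477539), 59.44621658325195) [ 0.62489482 -0.24839999  0.09660664]
```

View pics/w1.png

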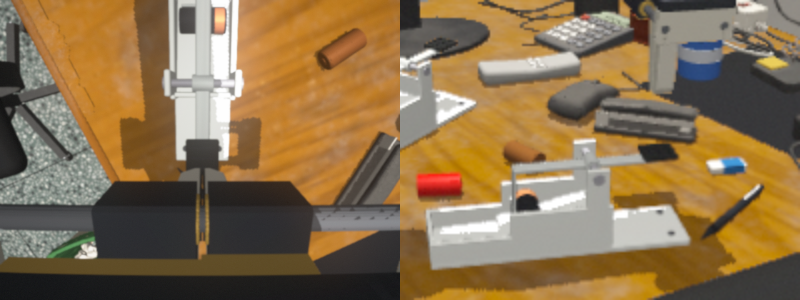

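The wrist picture (left) shows the pad at about (203,152), centred under the closed fingertips. The scene crop (right) shows the gate shut and the thick battery behind it. Now I'll press.

servo_tool(deltas=[[-1, [2, -1, -20], 0], [-1, [2, -1, -40], 0], [-1, [2, -1, -58], 0], [-1, [2, -1, -60], 0], [-1, [2, -1, -60], 0]])

```text
clock: 3.12
position: [0.6236, -0.245, 0.1235]
ee_rot: [180.0, 0.0, 156.0]
contact_force: [0.7, 0.5, 0.4]
width: 0.0009
gripper_force: 0.0
```

servo_tool(deltas=[[-1, [0, 0, -7], 0], [-1, [0, 0, -14], 0], [-1, [0, 0, -20], 0], [-1, [0, 0, -26], 0], [-1, [0, 0, -29], 0]])

```text
clock: 3.53
position: [0.624, -0.2456, 0.0932]
ee_rot: [180.0, 0.1, 155.9]
contact_force: [2.3, 0.1, 3.7]
width: 0.0006
gripper_force: 2.1
```

servo_tool(deltas=[[-1, [0, 0, -1], 0], [-1, [0, 0, -2], 0], [-1, [0, 0, -2], 0], [-1, [0, 0, -2], 0], [-1, [0, 0, -2], 0]])

```text
clock: 3.95
position: [0.6237, -0.2455, 0.0917]
ee_rot: [180.0, 0.0, 155.9]
contact_force: [3.1, 0.4, 3.0]
width: 0.0003
gripper_force: 2.1
```

servo_tool(deltas=[[-1, [0, 0, 0], 0], [-1, [0, 0, 0], 0], [-1, [0, 0, 0], 0], [-1, [0, 0, 0], 0], [-1, [0, 0, 0], 0]])

```text
clock: 4.37
position: [0.6236, -0.2455, 0.0915]
ee_rot: [180.0, 0.0, 155.9]
contact_force: [4.2, 0.4, 2.7]
width: 0.0003
gripper_force: 2.1
```

```bash
python3 - <<'E'
from station import robot, vision
import cv2,numpy as np
g=vision.grab_frame("scene")
cv2.imwrite("pics/s2.png",cv2.resize(g["color"][190:300,230:400],(680,440)))
E
```

```text
(no output)
```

View pics/s2.png

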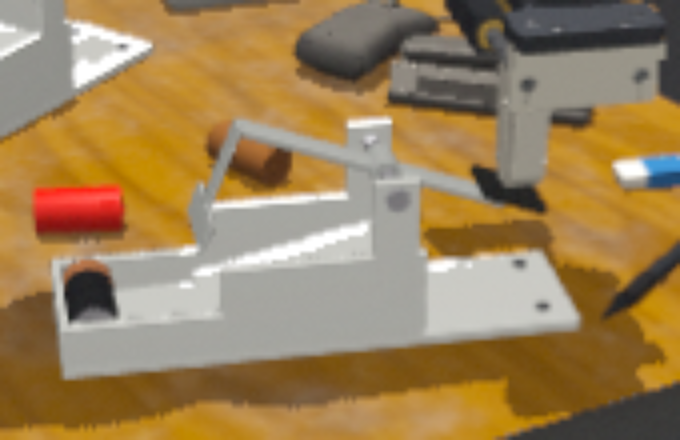

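The gate is open and the battery lies in the tray against the lip, at about (90,290) in the crop. The fingers are still on the pad. Now I'll release it, gently at first.

servo_tool(deltas=[[-1, [0, 0, 0], 0], [-1, [0, 0, 8], 0], [-1, [0, 0, 16], 0], [-1, [0, 0, 24], 0], [-1, [0, 0, 32], 0]])

```text
clock: 4.83
position: [0.6222, -0.2457, 0.124]
ee_rot: [-180.0, -0.1, 155.9]
contact_force: [-1.4, -0.5, -0.7]
width: 0.0002
gripper_force: 0.0
```

servo_tool(deltas=[[-1, [0, 0, 20], 0], [-1, [0, 0, 50], 0], [-1, [0, 0, 80], 0], [-1, [0, 0, 100], 0], [-1, [0, 0, 100], 0]])

```text
clock: 5.25
position: [0.6241, -0.2467, 0.2284]
ee_rot: [180.0, 0.3, 155.9]
contact_force: [1.3, 0.5, 0.2]
width: 0.0004
gripper_force: 0.0
```

servo_tool(deltas=[[-1, [0, 0, 0], 0], [-1, [0, 0, 0], 0], [-1, [0, 0, 0], 0], [-1, [0, 0, 0], 0], [-1, [0, 0, 0], 0]])

```text
clock: 5.67
position: [0.623, -0.2455, 0.2223]
ee_rot: [-180.0, -0.1, 155.9]
contact_force: [-0.0, -0.5, 0.7]
width: 0.0003
gripper_force: 0.0
```

```bash
python3 - <<'E'
from station import robot, vision
import cv2,numpy as np
from h import *
g=vision.grab_frame("scene")
cv2.imwrite("pics/s3.png",cv2.resize(g["color"][150:300,170:400],(690,450)))
P=cloud(g);c=np.array([.5264,-.2031]);th=np.radians(-23.8);x=np.array([np.cos(th),np.sin(th)]);y=np.array([-x[1],x[0]])
q=P[...,:2]-c;X=q@x;Y=q@y
k=(X>-.135)&(X<-.07)&(abs(Y)<.028)&(P[...,2]>.02)&(P[...,2]<.05)&(g["color"].max(2)<110)
print("cell top pts",k.sum(),np.median(X[k]),np.median(Y[k]),P[k][:,2].max(),robot.sense()["contact_force"])
E
```

```text
cell top pts 123 -0.12193426454811426 -0.005493388692860702 0.03887240842614903 [0.1895155  1.15131849 0.27906575]
```

View pics/s3.png

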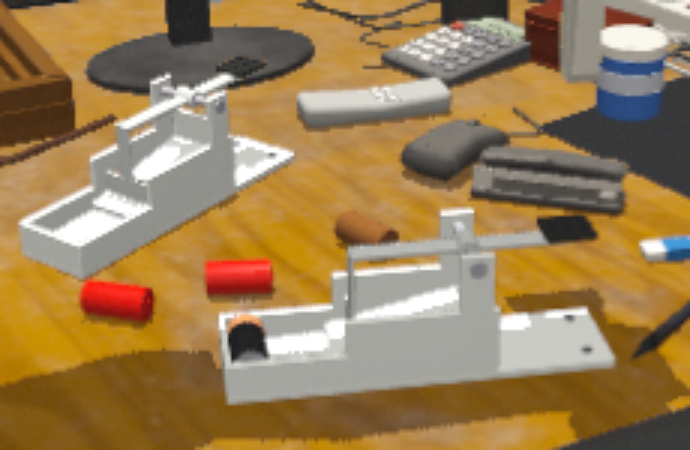

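The gate is shut again, the thick battery rests in the tray at about (247,338), the thin unit is untouched, and the arm is clear. I'll hand in now.

```bash
python3 -c "
from station import robot
print(robot.finish_job())"
```

```text
the job is handed in; nothing more can be done
None
```

The thick battery was let out into its tray and the pad released, so its gate is shut again; the thin dispenser and the things on the desk were not touched, and the job is handed in (no verdict was returned).

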